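# Knock the drill bush out of a dowelling jig block

### The job

Pick up the wooden jig block and, holding it level, feel for the upright knock-out pin on the stand with the hole in the block's underside, then press the block down until it sits flat on the stand, so that the pin pushes the tight steel bush up out of the block; press gently, because forcing the block down on the pin away from its hole breaks it. Leave the block sitting there on the stand, lift the bush out and stand it upright in the open tray. Leave the glue jar, the offcut and the screwdriver where they are.

Things in the scene. Friction and masses are not known exactly. Their poses are not given: they have to be found in the camera images.
- block: wooden jig block, 80 x 50 x 32 mm (its x, y, z), 0.25 to 0.5 kg, loose, lying level on the bench. Origin: centre of its underside. There, on the vertical centre line, opens a round access hole 14.5 mm wide that runs 16 mm up through the block's floor into the recess that holds the bush.
- recess (a point): centre of the round recess's mouth, in the middle of the block's top, 32 mm above its underside. The recess is 25 mm wide and 16 mm deep. Two sprung strips in its walls grip the bush tightly until it has risen by about 8 mm; then it is loose.
- bush: plain steel drill bush, a thick ring 24 mm in outside diameter, 16 mm high, with a 7 mm bore, 55 g; starts in the block's recess with its top flush with the block's top, so it cannot be gripped until it is pushed up. Pushing it up takes roughly 5 to 12 N. Origin: centre of its underside; z is its axis, up.
- stand: knock-out stand fixed to the bench: a dark steel foot plate 170 x 90 mm, 8 mm thick, carrying a slotted aluminium rail 160 mm long (along the stand's x) and 40 mm wide (y), whose flat top is 30 mm above the bench. A steel pin stands up out of the slot. Origin: centre of the underside of the foot.
- rail_top (a point): centre of the rail's flat top. The pin (12 mm diameter, 1.5 mm chamfer) stands 27 mm above this level, mid-width, clamped firmly anywhere within 15 mm of this point along the stand's x, either way; where is not reported. With the block flat on the rail the bush stands 11 mm proud of the block's top, resting on the pin.
- tray: open plywood parts tray, 130 x 120 mm (x, y), walls 28 mm high and 4 mm thick, floor 4 mm thick, fixed to the bench. Origin: centre of its underside.
- glue: bystander: white glue jar with black cap, 52 mm in diameter, 60 mm tall, standing. Origin: centre of its underside.
- offcut: bystander: dark wood offcut, 45 x 160 x 22 mm, lying flat. Origin: centre of its underside.
- driver: bystander: screwdriver lying on the bench, its x axis along the shaft. Origin: within it, at bench level.

How it is judged:
By the outcome, as a careful person would: the job done as asked, in the order asked, and still so for the second after the job is handed in, with the robot touching nothing.
It also fails if it takes over 72 s, if anything falls off the work surface, if the arm or the gripper's body presses on something with over 40 N, if the wrist force passes 120 N, or if a joint passes its speed limit or range.

### The arm

A 6-joint arm with a two-finger parallel gripper is mounted at the origin on the work surface. World frame = base frame: x ahead of the robot, y to its left, z up, the work surface at z = 0. Lengths are in m, angles in rad, forces in N, time in s.
With the tool pointing down it reaches from about 0.375 to 0.9 m from the base axis. Payload 3.1 kg.
Tool frame: the origin (TCP) lies at the very end of the fingers, on their centre line; the grasp point (between the pads) lies 19 mm behind it (robot.hold_point_z is the z of the grasp point in the tool frame, in m); z points along the fingers, y is the direction in which the jaws open and shut (so a half turn about z gives the same grasp; the last joint's range is limited). The gripper opens to 87 mm and grips with 3 to 60 N. Pads are 19 mm wide; open, the fingers measure 117 mm over their backs; the gripper's body (75 mm by 190 mm) begins 51 mm behind the grasp point.
Start: joints at [0.988, 0.527, 1.433, -0, 1.181, -0.178], TCP at [0.246, 0.574, 0.223] pointing down, gripper open.
Joint ranges: [-3.08, 3.08], [-0.75, 2.2], [0.22, 2.44], [-1.43, 4.57], [0, 2.65], [-2.85, 2.85]. Speed limits (rad/s): [2.79, 2.79, 3.14, 3.14, 3.14, 3.14].

### API

Orientations are given as a unit quaternion [x, y, z, w].
In Python, from rig import robot, viewer, spotter gives the robot as it stands.
- The arm moves only by the shell command python3 -m crank 'ROWS' [FORCE]. ROWS is text: rows parted by semicolons, each of 7 numbers parted by spaces: the turn, a rotation vector about the tool's x, y, z in units of 5 degrees (1.0 is 5 degrees), then the shift along the tool's x, y, z in units of 40 mm (1.0 is 40 mm), then the gripper's target within -1 to 1 (shut at 1, half-way at 0, fully open at -1). A call has 1 to 5 rows; each row shifts and turns the pose as measured when the row begins, along the tool's axes as they then stand; what a row does not reach is not made up. A row lasts 1/8 s, in which the tool goes at most 62.5 mm and 10.7 degrees, less where a joint would pass 70% of its speed; a pose out of reach is approached as far as the arm can. A call is refused whole if a number of a shift passes 1 or a number of a turn 1, either way. A call with a gripper value outside its range is refused whole. The fingers move at their own pace and stop on an object; FORCE is the grip in N (left out, the last holds). Time passes only in rows, so rows that do not move let the fingers close. It gives the time, the measured TCP pose, the force and the opening at its end, in the units of the state.
- robot.get_obs(): the state, without advancing time (a new reading comes with each control period).
- viewer.camera(name): name is "scene" or "top" or "wrist"; returns a dict with "img" (420x560x3 uint8, red, green, blue), "camera_matrix" (3x3 intrinsics, pixels), "xyz" and "attitude" of the camera in the world. Camera axes: x right, y down, z forward; pixel columns grow to the right and rows downward; lengths in m; the calibration is good to about 2 mm. A picture is of the moment at which its call begins. There is no depth.
- robot.hand_in(): hands the job in, once; it reports no verdict.
Trained networks look in a picture, given as the dict that the camera call returned (one of the last four; its "shot" number tells which), for a name from the list of things; names that differ only in an ending like _2 or _b are one class to them, and where a whole thing is asked for, a point or a joint stands for the part that bears it (a point fixed in the world has none). Each returns a list of dicts, best first, with "score" (0 to 1); they miss things now and then, are a little off and sometimes report something else, mostly with a low value. They report only what shows in the picture. A call takes as long as a camera call.
- spotter.boxes_of(name, picture): "at" ([x, y, z] in m, in the coordinates of the camera as it stood for that picture, good to about 4 mm: the middle of the surface that is visible of it).
The state is a dict: "time": time; "q": joint angles; "joint_velocities": joint speeds; "joint_torque": joint torques, N m; "position": TCP position; "tool_rot": TCP orientation; "ft_force": force on the tool from outside, world axes, zero at the start; "moment": the same for the moment, N m; "grip_width": finger opening in m.
Only numpy, scipy, OpenCV 4.12 (cv2) and the standard library are available. Lean on these libraries where they do the work, as an engineer would, in place of code of your own. Each camera call takes 0.05 s, during which the arm holds its last target.

## Working session

There is one attempt and no reset: what is moved stays moved. The work goes in short steps, Python scripts to look and compute and a shell command to move; the robot and the scene stay as the last step left them, time stands still between calls to the robot, and variables do not carry over. Pictures are saved under pics/ and viewed, and the job is handed in when it is done.

```bash
ls; mkdir -p pics; cat > h.py <<'E'
import numpy as np, cv2
from scipy.spatial.transform import Rotation as R
from rig import robot, viewer, spotter
def shot(name,fn=None):
    p=viewer.camera(name)
    if fn: cv2.imwrite('pics/'+fn,p['img'][:,:,::-1])
    return p
def rot(p):
    a=np.array(p['attitude'],float)
    return a if a.shape==(3,3) else R.from_quat(a).as_matrix()
def w(p,at): return rot(p)@np.array(at)+np.array(p['xyz'])
def px(p,X):
    c=rot(p).T@(np.array(X)-np.array(p['xyz'])); u=np.array(p['camera_matrix'])@c; return u[:2]/u[2]
def ray(p,u,v,z):
    d=rot(p)@np.linalg.inv(np.array(p['camera_matrix']))@np.array([u,v,1.]); o=np.array(p['xyz']); return o+d*(z-o[2])/d[2]
def st():
    o=robot.get_obs(); r=R.from_quat(o['tool_rot']).as_matrix()
    print('t',o['time'],'p',np.round(o['position'],4),'x',np.round(r[:,0],3),'y',np.round(r[:,1],3),'z',np.round(r[:,2],3),'F',np.round(o['ft_force'],1),'M',np.round(o['moment'],2),'w',round(o['grip_width'],4))
    return o,r
E
python3 - <<'E'
from h import *
st()
for c in ('top','scene','wrist'):
    p=shot(c,c+'0.png'); print(c,p['xyz'],p['attitude'])
    for n in ('block','bush','stand','tray','rail_top','recess','glue','offcut','driver'):
        for b in spotter.boxes_of(n,p)[:2]: print(n,round(b['score'],2),np.round(w(p,b['at']),4),np.round(px(p,w(p,b['at'])),0))
E
```

```text
pics
t 0.0 p [0.2457 0.5739 0.2216] x [-0.919  0.394  0.   ] y [ 0.394  0.919 -0.002] z [-0.001 -0.002 -1.   ] F [-0.2  0.4  0.6] M [-0.03 -0.01 -0.02] w 0.087
top [ 0.41448252 -0.05634287  0.86372356] [-0.70115383  0.70689846 -0.07464729  0.05572847]
block 0.94 [0.5313 0.2179 0.029 ] [133. 226.]
stand 0.66 [ 0.522  -0.0127  0.0044] [247. 231.]
tray 0.69 [ 0.5329 -0.2548  0.0031] [361. 225.]
rail_top 0.68 [ 0.523  -0.0103  0.0052] [246. 231.]
recess 0.98 [0.5312 0.2202 0.0276] [132. 226.]
glue 0.74 [ 0.4482 -0.4161  0.0589] [451. 264.]
offcut 0.58 [ 0.6916 -0.0826  0.0238] [279. 151.]
scene [0.81073496 0.40217163 0.84554624] [ 0.21925227  0.92611171 -0.29789944 -0.07417192]
block 0.73 [0.5429 0.2308 0.0329] [360. 341.]
bush 0.6 [0.5358 0.2242 0.0341] [361. 336.]
stand 0.8 [ 0.5357 -0.009   0.011 ] [300. 245.]
stand 0.32 [ 0.4611 -0.4135  0.0464] [252. 107.]
tray 0.67 [ 0.53   -0.2623  0.0023] [253. 166.]
rail_top 0.61 [ 0.4597 -0.4153  0.0441] [252. 107.]
recess 0.72 [0.5485 0.231  0.031 ] [357. 343.]
glue 0.73 [ 0.4629 -0.4169  0.0433] [250. 107.]
offcut 0.8 [ 0.701  -0.0784  0.0198] [217. 247.]
driver 0.76 [0.726  0.183  0.0212] [259. 364.]
driver 0.7 [0.544  0.2317 0.0306] [359. 342.]
wrist [0.18398993 0.60182931 0.38487507] [0.82796896 0.54631169 0.06917902 0.105949  ]
```

View pics/top0.png

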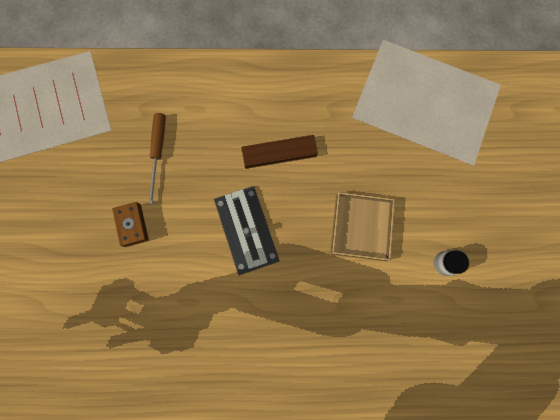

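View pics/scene0.png

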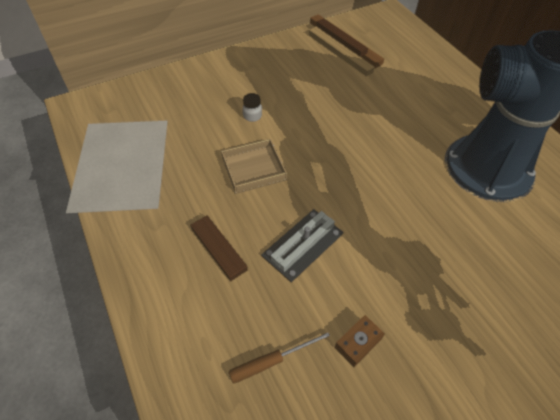

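The top view shows the block at about (130,224), the stand at (247,230), the tray at (363,226) and the jar at (455,262). The pin is near (246,231). Next I'll zoom in for the yaw angles.

```bash
python3 - <<'E'
from h import *
im=cv2.imread('pics/top0.png')
a=cv2.resize(im[190:260,100:165],None,fx=6,fy=6,interpolation=cv2.INTER_CUBIC)
b=cv2.resize(im[180:280,205:290],None,fx=4.2,fy=4.2,interpolation=cv2.INTER_CUBIC)
H=max(a.shape[0],b.shape[0]); 
a=cv2.copyMakeBorder(a,0,H-a.shape[0],0,0,0);b=cv2.copyMakeBorder(b,0,H-b.shape[0],0,0,0)
cv2.imwrite('pics/z1.png',np.hstack([a,b])); print(a.shape,b.shape)
E
```

```text
(420, 390, 3) (420, 357, 3)
```

View pics/z1.png

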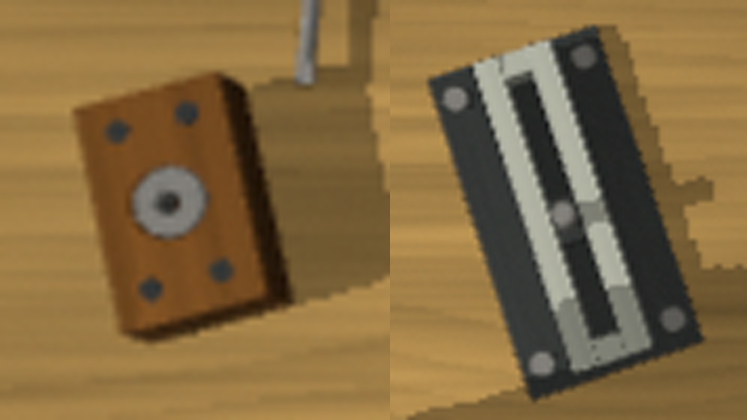

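```bash
cat > m.py <<'E'
from h import *
p=shot('top')
f=lambda q,z:ray(p,100+(q[0]+.5)/6-.5,190+(q[1]+.5)/6-.5,z)
g=lambda q,z:ray(p,205+(q[0]-390+.5)/4.2-.5,180+(q[1]+.5)/4.2-.5,z)
def rep(n,c):
    c=np.array(c); print(n,np.round(c.mean(0),4))
    for i in range(4):
        d=c[(i+1)%4]-c[i]; print('  len',round(np.linalg.norm(d),4),'ang',round(np.degrees(np.arctan2(d[1],d[0]))%180,1))
rep('block',[f(q,.032) for q in((75,108),(218,73),(268,295),(125,333))])
print('bush',f((169,202),.032))
rep('foot',[g(q,.008) for q in((429,78),(598,27),(704,340),(531,400))])
rep('rail',[g(q,.030) for q in((473,63),(548,40),(652,345),(575,372))])
print('pin',g((563,213),.057))
t=[ray(p,*q,.028) for q in((335,192),(394,200),(390,260),(332,252))]
rep('tray',t)
E
python3 m.py
```

```text
block [0.5369 0.2264 0.032 ]
  len 0.049 ang 104.0
  len 0.079 ang 15.2
  len 0.0485 ang 104.8
  len 0.0796 ang 15.6
bush [0.53668517 0.22718837 0.032     ]
foot [ 0.5258 -0.0117  0.008 ]
  len 0.0892 ang 107.0
  len 0.1672 ang 18.2
  len 0.0896 ang 108.5
  len 0.1695 ang 18.1
rail [ 0.5259 -0.011   0.03  ]
  len 0.0386 ang 107.3
  len 0.1587 ang 18.6
  len 0.0389 ang 108.7
  len 0.1597 ang 18.5
pin [ 0.51729713 -0.01332384  0.057     ]
tray [ 0.5291 -0.2531  0.028 ]
  len 0.1248 ang 81.8
  len 0.1258 ang 172.7
  len 0.1194 ang 81.7
  len 0.1257 ang 175.1
```

```bash
cat > go.py <<'E'
import sys
from h import *
# go.py x y z yaw_of_tool_y_deg
o,r=st(); x,y,z,a=map(float,sys.argv[1:5]); a=np.radians(a)
yy=np.array([np.cos(a),np.sin(a),0]); 
if yy@r[:,1]<0: yy=-yy
zz=np.array([0,0,-1.]); T=np.c_[np.cross(yy,zz),yy,zz]
print('turn units',np.round(np.degrees(R.from_matrix(r.T@T).as_rotvec())/5,2),'shift units',np.round(r.T@(np.array([x,y,z])-o['position'])/.04,2),
 'after-turn',np.round(T.T@(np.array([x,y,z])-o['position'])/.04,2))
E
python3 -m crank '0 0 -1 0 0 0 -1;0 0 -1 0 0 0 -1;0 0 -1 0 0 0 -1;0 0 -1 0 0 0 -1;0 0 -1 0 0 0 -1'
python3 -m crank '0 0 -1 0 0 0 -1;0 0 -1 0 0 0 -1;0 0 -.6 0 0 0 -1'; python3 go.py .5368 .2268 .12 105.2
```

```text
time: 2.17
position: [0.2461, 0.5745, 0.2226]
tool_rot: [-0.023, 1.0, 0.0, -0.0]
ft_force: [-0.1, -0.1, 0.3]
grip_width: 0.087
time: 2.55
position: [0.2461, 0.5745, 0.2226]
tool_rot: [-0.14, 0.99, 0.0, 0.0]
ft_force: [0.2, -0.1, 0.8]
grip_width: 0.0868
t 2.55 p [0.2461 0.5745 0.2226] x [-0.961 -0.277 -0.   ] y [-0.277  0.961  0.   ] z [-0.  0. -1.] F [ 0.2 -0.1  0.8] M [0.04 0.04 0.01] w 0.0868
turn units [0.   0.   0.18] shift units [ -4.58 -10.37   2.56] after-turn [ -4.73 -10.29   2.56]
```

```bash
python3 -m crank '0 0 0 -.45 -1 .2 -1;0 0 0 -.45 -1 .2 -1;0 0 0 -.45 -1 .2 -1;0 0 0 -.45 -1 .2 -1;0 0 0 -.45 -1 .2 -1'
python3 -m crank '0 0 0 -.45 -1 .2 -1;0 0 0 -.45 -1 .2 -1;0 0 0 -.45 -1 .2 -1;0 0 0 -.45 -1 .2 -1;0 0 0.18 -.45 -1 .2 -1' |head -2; python3 go.py .5368 .2268 .12 105.2
```

```text
time: 3.18
position: [0.3912, 0.4071, 0.1826]
tool_rot: [-0.144, 0.99, 0.002, 0.002]
ft_force: [0.2, 0.9, -1.2]
grip_width: 0.0869
time: 3.8
position: [0.5401, 0.2358, 0.1421]
t 3.8 p [0.5401 0.2358 0.1421] x [-0.963 -0.269 -0.008] y [-0.269  0.963  0.004] z [ 0.007  0.007 -1.   ] F [0.5 0.5 0.1] M [0.05 0.07 0.03] w 0.0874
turn units [0.05 0.1  0.08] shift units [ 0.14 -0.2   0.55] after-turn [ 0.14 -0.2   0.55]
```

Take a wrist picture near here to refine.

```bash
python3 -m crank '.05 .1 .08 .14 -.2 0 -1;0 0 0 0 0 0 -1'|head -2; python3 - <<'E'
from h import *
st(); p=shot('wrist','w1.png')
for n in ('block','bush','recess'):
    for b in spotter.boxes_of(n,p)[:2]: print(n,round(b['score'],2),np.round(w(p,b['at']),4),np.round(px(p,w(p,b['at'])),0))
print(px(p,[.5368,.2268,.032]))
E
```

```text
time: 4.05
position: [0.5386, 0.2239, 0.1414]
t 4.05 p [0.5386 0.2239 0.1414] x [-0.966 -0.257  0.001] y [-0.257  0.966 -0.   ] z [-0.001 -0.    -1.   ] F [0.1 0.1 0.1] M [ 0.06  0.01 -0.03] w 0.087
block 0.9 [0.5382 0.2265 0.0351] [284. 205.]
bush 0.85 [0.5352 0.2252 0.033 ] [284. 202.]
recess 0.55 [0.5292 0.2253 0.0344] [285. 196.]
[284.79283806 203.36336864]
```

View pics/w1.png

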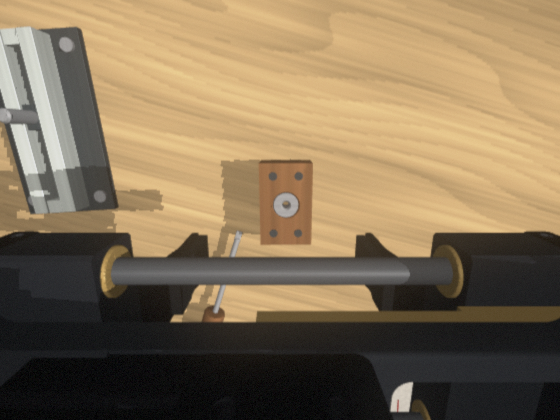

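```bash
python3 - <<'E'
from h import *
p=shot('wrist'); o,r=st()
b=ray(p,286.3,205,.032); print('bush',b)
for q in((239,233),(215,310)): X=ray(p,*q,.01); print(X,'tool',r.T@(X-b))
p=shot('top')
for q in((152,203),(157,155)): X=ray(p,*q,.01); print(X,'tool',r.T@(X-b))
E
python3 go.py .5368 .2268 .006 105.2
```

```text
t 4.3 p [0.5386 0.2254 0.1418] x [-0.966 -0.26  -0.001] y [-0.26   0.966 -0.   ] z [ 0.001  0.    -1.   ] F [ 0.2 -0.4  0.2] M [ 0.11  0.04 -0.01] w 0.0869
bush [0.53824626 0.23013525 0.032     ]
[0.58597497 0.19170523 0.01      ] tool [-0.03608382 -0.0495075   0.02204227]
[0.68330239 0.18619324 0.01      ] tool [-0.12863538 -0.08012139  0.02212877]
[0.58262363 0.18654179 0.01      ] tool [-0.03150586 -0.05362269  0.02203927]
[0.68786213 0.18068127 0.01      ] tool [-0.13160615 -0.08662888  0.0221328 ]
t 4.35 p [0.5387 0.2253 0.1418] x [-0.966 -0.26  -0.001] y [-0.26   0.966 -0.   ] z [ 0.001 -0.    -1.   ] F [-0.3  0.2 -0.4] M [0.03 0.07 0.01] w 0.0874
turn units [-0.    0.01 -0.03] shift units [0.04 0.05 3.4 ] after-turn [0.04 0.05 3.4 ]
```

```bash
python3 -m crank '0 0 0 0.02 0.08 .7 -.6;0 0 0 0 0 .7 -.6;0 0 0 0 0 .7 -.6;0 0 0 0 0 .6 -.6;0 0 0 0 0 .35 -.6'; python3 go.py .5375 .2285 .006 105.2
```

```text
time: 4.97
position: [0.5387, 0.233, 0.0196]
tool_rot: [-0.134, 0.991, 0.0, 0.005]
ft_force: [0.9, -0.4, 0.3]
grip_width: 0.0696
t 4.975 p [0.5387 0.233  0.0196] x [-0.964 -0.266 -0.009] y [-0.266  0.964 -0.   ] z [ 0.009  0.002 -1.   ] F [ 0.9 -0.4  0.3] M [0.03 0.02 0.02] w 0.0696
turn units [-0.    0.11  0.05] shift units [ 0.06 -0.1   0.34] after-turn [ 0.06 -0.1   0.34]
```

```bash
python3 -m crank '0 .1 .04 0.05 -0.1 .3 -.6;0 0 0 0 0 0 -.6'|head -2; python3 go.py .5375 .2285 .006 105.2
```

```text
time: 5.22
position: [0.5374, 0.2289, 0.0066]
t 5.225 p [0.5374 0.2289 0.0066] x [-0.965 -0.264  0.001] y [-0.264  0.965 -0.   ] z [-0.001 -0.001 -1.   ] F [-0.6  0.5 -0.5] M [0.04 0.05 0.02] w 0.0697
turn units [-0.   -0.01  0.02] shift units [ 0.   -0.01  0.01] after-turn [ 0.   -0.01  0.01]
```

```bash
python3 -m crank '0 0 0 0 0 0 1;0 0 0 0 0 0 1;0 0 0 0 0 0 1;0 0 0 0 0 0 1;0 0 0 0 0 0 1' 50; python3 -m crank '0 0 0 0 0 -1 1;0 0 0 0 0 -1 1;0 0 0 0 0 -1 1;0 0 0 0 0 0 1;0 0 0 0 0 0 1'; python3 go.py .5173 -.0133 .12 108.3; python3 - <<'E'
from h import *
p=shot('wrist','w2.png')
E
```

```text
time: 5.85
position: [0.5388, 0.2289, 0.0083]
tool_rot: [-0.133, 0.991, -0.0, 0.001]
ft_force: [0.4, 1.0, -2.4]
grip_width: 0.0495
time: 6.48
position: [0.5344, 0.2282, 0.127]
tool_rot: [-0.133, 0.991, -0.0, -0.004]
ft_force: [0.6, 0.1, -4.1]
grip_width: 0.0498
t 6.475 p [0.5344 0.2282 0.127 ] x [-0.965 -0.263  0.009] y [-0.263  0.965  0.   ] z [-0.008 -0.002 -1.   ] F [ 0.6  0.1 -4.1] M [ 0.07  0.03 -0.  ] w 0.0498
turn units [ 0.01 -0.1  -0.61] shift units [ 2.   -5.71  0.19] after-turn [ 2.3  -5.6   0.17]
```

View pics/w2.png

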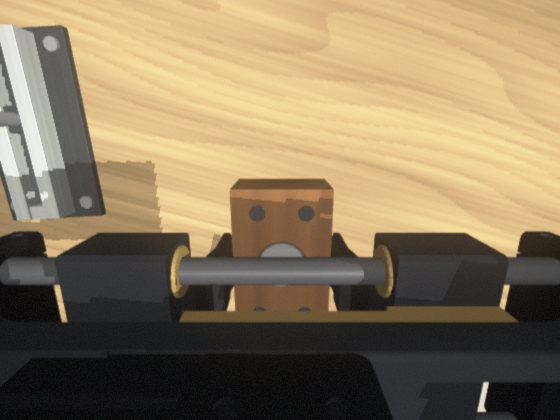

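The block is held with its top face visible. The front edge is at row 189 (columns 231 to 332), the front holes are at (257,213) and (306,213), and the bush is partly hidden at (283,256).

```bash
python3 - <<'E'
from h import *
p=shot('wrist'); o,r=st(); P=np.array(o['position'])
zt=P[2]-.0083+.032
for q in((231,189),(332,189),(281,243)): print(np.round(r.T@(ray(p,*q,zt)-P),4))
im=cv2.imread('pics/w2.png'); cv2.imwrite('pics/z2.png',cv2.resize(im[170:330,210:350],None,fx=4,fy=3.7,interpolation=cv2.INTER_CUBIC))
E
```

```text
t 6.575 p [0.5347 0.2283 0.1267] x [-0.965 -0.263  0.008] y [-0.263  0.965  0.   ] z [-0.008 -0.002 -1.   ] F [ 0.1 -1.2 -5. ] M [ 0.06  0.02 -0.02] w 0.0498
[ 0.0406 -0.0242 -0.0234]
[ 0.0406  0.0244 -0.0233]
[ 0.0129 -0.0001 -0.0236]
```

View pics/z2.png

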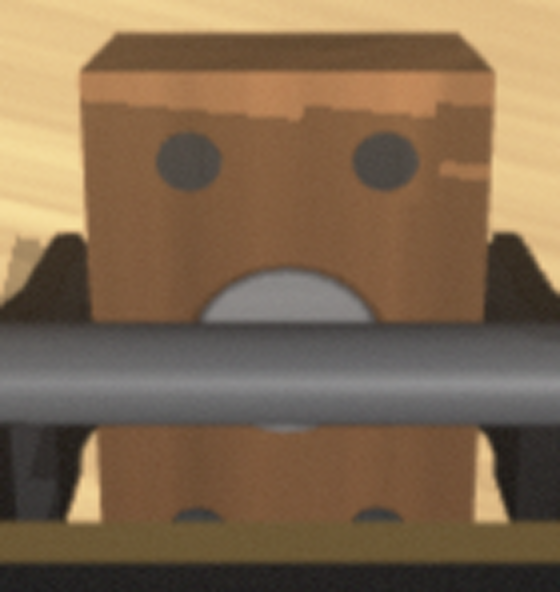

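```bash
python3 -m crank '0 -.1 -.61 0.4 -.8 0 1;0 0 0 .4 -.95 0 1;0 0 0 .4 -.95 0 1;0 0 0 .4 -.95 0 1;0 0 0 .4 -.95 0 1'|head -2;  python3 go.py .5173 -.0133 .11 108.3
```

```text
time: 7.2
position: [0.5111, 0.0264, 0.1188]
t 7.2 p [0.5111 0.0264 0.1188] x [-0.947 -0.322  0.011] y [-0.322  0.947  0.005] z [-0.012  0.001 -1.   ] F [ 0.3  0.3 -4.1] M [ 0.06 -0.04  0.01] w 0.0497
turn units [ 0.06 -0.13  0.1 ] shift units [ 0.17 -0.99  0.22] after-turn [ 0.16 -0.99  0.22]
```

```bash
python3 -m crank '.06 -.13 .1 0.1 -.1 0 1;0 0 0 0 0 0 1'|head -2; python3 - <<'E'
from h import *
p=shot('wrist','w3.png'); st()
print(px(p,[.5173,-.0133,.057]))
for n in ('stand','rail_top'):
    for b in spotter.boxes_of(n,p)[:2]: print(n,round(b['score'],2),np.round(w(p,b['at']),4),np.round(px(p,w(p,b['at'])),0))
im=cv2.imread('pics/w3.png'); cv2.imwrite('pics/z3.png',cv2.resize(im[60:320,40:300],None,fx=2.2,fy=2.2,interpolation=cv2.INTER_CUBIC))
E
```

```text
time: 7.45
position: [0.507, 0.019, 0.1164]
t 7.5 p [0.5075 0.0192 0.1165] x [-0.951 -0.31   0.003] y [-0.31   0.951  0.002] z [-0.004  0.001 -1.   ] F [ 0.6  0.2 -4.6] M [ 0.06  0.   -0.01] w 0.0495
[238.15365678 219.72195644]
stand 0.96 [ 0.4774 -0.0335  0.0059] [237. 158.]
rail_top 0.68 [ 0.4779 -0.0351  0.0052] [235. 157.]
```

View pics/z3.png

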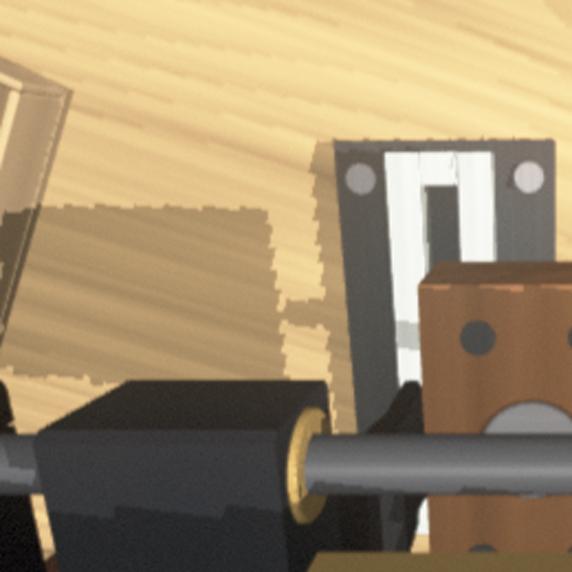

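```bash
python3 - <<'E'
from h import *
p=shot('wrist'); o,r=st(); P=np.array(o['position'])
A=[ray(p,214.5,129.1,.03),ray(p,264.1,128.6,.03)];B=[ray(p,191.8,124.1,.008),ray(p,292.3,123.6,.008)]
u=np.array([np.cos(np.radians(18.3)),np.sin(np.radians(18.3)),0]); v=np.array([-u[1],u[0],0])
for C,L in((A,.08),(B,.085)):
    m=(C[0]+C[1])/2; print(np.linalg.norm(C[0]-C[1]),'end mid',m,'centre',m+u*L)
ct=np.array([.5259,-.0113,0]);pn=np.array([.5173,-.0133,0])
print('top pin rel',(pn-ct)@u,(pn-ct)@v)
# block edge in the same image
E
```

```text
t 7.65 p [0.5084 0.0199 0.1173] x [-0.95  -0.311  0.001] y [-0.311  0.95   0.001] z [-0.001  0.    -1.   ] F [ 0.1 -0.9 -4.5] M [0.06 0.09 0.01] w 0.0497
0.04067765381388308 end mid [ 0.45301525 -0.0345118   0.03      ] centre [ 0.52896928 -0.0093924   0.03      ]
0.08930495818309435 end mid [ 0.44889623 -0.03631592  0.008     ] centre [ 0.52959739 -0.00962656  0.008     ]
top pin rel -0.008793044019655234 0.0008014841660358912
```

```bash
python3 -m crank '0 0 0 0 -.5 0 1;0 0 0 0 -.35 0 1;0 0 0 0 0 0 1'|head -2; python3 go.py .5195 -.0128 .070 108.3
```

```text
time: 8.02
position: [0.5209, -0.0133, 0.1175]
t 8.025 p [ 0.5209 -0.0133  0.1175] x [-0.949 -0.314 -0.   ] y [-0.314  0.949 -0.001] z [ 0.001 -0.    -1.   ] F [-0.6 -0.  -3.8] M [ 0.02 -0.   -0.01] w 0.0496
turn units [-0.01  0.01  0.  ] shift units [0.03 0.02 1.19] after-turn [0.03 0.02 1.19]
```

```bash
python3 -m crank '0 0 0 0.01 0.01 .4 1;0 0 0 0.01 0 .4 1;0 0 0 0.01 0 .2 1;0 0 0 0 0 .1 1;0 0 0 0 0 0 1'; python3 go.py .5195 -.0128 .070 108.3
```

```text
time: 8.65
position: [0.5206, -0.0139, 0.0731]
tool_rot: [-0.158, 0.987, -0.0, 0.001]
ft_force: [0.3, -0.0, -3.4]
grip_width: 0.05
t 8.65 p [ 0.5206 -0.0139  0.0731] x [-0.95  -0.312 -0.002] y [-0.312  0.95  -0.001] z [ 0.002 -0.    -1.   ] F [ 0.3 -0.  -3.4] M [ 0.1   0.06 -0.03] w 0.05
turn units [-0.01  0.02 -0.02] shift units [0.02 0.04 0.08] after-turn [0.02 0.04 0.08]
```

```bash
python3 -m crank '0 0 0 .02 .03 .05 1;0 0 0 0 0 .05 1;0 0 0 0 0 .03 1;0 0 0 0 0 0 1'; python3 go.py .5195 -.0128 .065 108.3;  python3 - <<'E'
from h import *
p=shot('scene'); 
q=px(p,[.518,-.013,.06]).astype(int); print(q)
im=p['img'][:,:,::-1][q[1]-60:q[1]+60,q[0]-70:q[0]+70]; cv2.imwrite('pics/s1.png',cv2.resize(im,None,fx=5,fy=5,interpolation=cv2.INTER_CUBIC))
E
```

```text
time: 9.15
position: [0.5202, -0.013, 0.0687]
tool_rot: [-0.158, 0.987, -0.001, 0.002]
ft_force: [0.1, -0.7, -3.6]
grip_width: 0.0497
t 9.15 p [ 0.5202 -0.013   0.0687] x [-0.95  -0.313 -0.004] y [-0.313  0.95  -0.002] z [ 0.005 -0.001 -1.   ] F [ 0.1 -0.7 -3.6] M [ 0.04  0.   -0.  ] w 0.0497
turn units [-0.02  0.05 -0.02] shift units [0.02 0.01 0.09] after-turn [0.02 0.01 0.09]
[307 227]
```

View pics/s1.png

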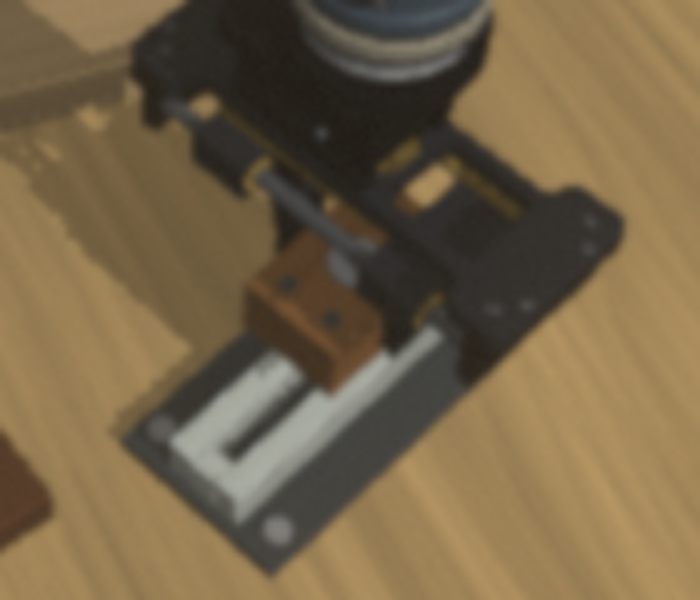

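The block is over the rail and aligned with it. Now I'll probe downward gently.

```bash
python3 -m crank '0 .04 0 .01 .01 .03 1;0 0 0 0 0 .03 1;0 0 0 0 0 .03 1'; python3 -m crank '0 0 0 0 0 .02 1;0 0 0 0 0 .02 1'; python3 go.py .5195 -.0128 .060 108.3
```

```text
time: 9.57
position: [0.52, -0.0128, 0.0651]
tool_rot: [-0.158, 0.987, -0.001, 0.001]
ft_force: [1.0, 0.3, -4.0]
grip_width: 0.0498
time: 9.82
position: [0.5199, -0.0128, 0.0633]
tool_rot: [-0.158, 0.987, -0.001, 0.001]
ft_force: [1.1, -0.2, -3.7]
grip_width: 0.0496
t 9.825 p [ 0.5199 -0.0128  0.0633] x [-0.95  -0.313 -0.001] y [-0.313  0.95  -0.002] z [ 0.001 -0.002 -1.   ] F [ 1.1 -0.2 -3.7] M [0.07 0.07 0.01] w 0.0496
turn units [-0.03  0.01 -0.02] shift units [0.01 0.   0.08] after-turn [0.01 0.   0.08]
```

```bash
python3 -m crank '0 0 0 0 0 .02 1;0 0 0 0 0 .02 1';python3 -m crank '0 0 0 0 0 .02 1;0 0 0 0 0 .02 1'; python3 go.py .5195 -.0128 .060 108.3
```

```text
time: 10.07
position: [0.52, -0.0128, 0.0615]
tool_rot: [-0.158, 0.987, -0.001, 0.001]
ft_force: [-0.7, -0.4, -3.7]
grip_width: 0.0494
time: 10.32
position: [0.5199, -0.0129, 0.0598]
tool_rot: [-0.158, 0.987, -0.001, 0.001]
ft_force: [0.3, -0.4, -4.1]
grip_width: 0.0497
t 10.325 p [ 0.5199 -0.0129  0.0598] x [-0.95  -0.313 -0.001] y [-0.313  0.95  -0.002] z [ 0.001 -0.002 -1.   ] F [ 0.3 -0.4 -4.1] M [ 0.04  0.01 -0.02] w 0.0497
turn units [-0.03  0.01 -0.02] shift units [ 0.01  0.   -0.  ] after-turn [ 0.01  0.   -0.  ]
```

No contact force at 5 mm below the pin's tip, so the pin seems to be in the hole. I'll carry on in small steps.

```bash
for i in 1 2; do :; done; python3 -m crank '0 0 0 0 0 .03 1;0 0 0 0 0 .03 1;0 0 0 0 0 .03 1'|head -4;python3 -m crank '0 0 0 0 0 .03 1;0 0 0 0 0 .03 1;0 0 0 0 0 .03 1'|head -4;python3 -m crank '0 0 0 0 0 .03 1;0 0 0 0 0 .03 1'; python3 go.py .5195 -.0128 .0383 108.3
```

```text
time: 10.7
position: [0.52, -0.0129, 0.056]
tool_rot: [-0.158, 0.987, -0.001, 0.001]
ft_force: [0.2, 0.6, -3.8]
time: 11.08
position: [0.5201, -0.0129, 0.0521]
tool_rot: [-0.158, 0.987, -0.001, 0.001]
ft_force: [0.5, 1.0, -4.1]
time: 11.32
position: [0.5201, -0.0129, 0.0496]
tool_rot: [-0.158, 0.987, -0.001, 0.001]
ft_force: [-0.3, 0.2, -4.0]
grip_width: 0.0498
t 11.325 p [ 0.5201 -0.0129  0.0496] x [-0.95  -0.313 -0.001] y [-0.313  0.95  -0.002] z [ 0.002 -0.002 -1.   ] F [-0.3  0.2 -4. ] M [0.07 0.07 0.  ] w 0.0498
turn units [-0.03  0.01 -0.02] shift units [0.01 0.01 0.28] after-turn [0.01 0.01 0.28]
```

```bash
python3 -m crank '0 0 0 0 0 .03 1;0 0 0 0 0 .03 1'|head -4;python3 -m crank '0 0 0 0 0 .03 1;0 0 0 0 0 .03 1'|head -4;python3 -m crank '0 0 0 0 0 .03 1;0 0 0 0 0 .03 1'; python3 go.py .5195 -.0128 .0383 108.3
```

```text
time: 11.58
position: [0.5206, -0.0129, 0.0485]
tool_rot: [-0.158, 0.987, -0.001, 0.001]
ft_force: [-1.5, 0.2, 6.2]
time: 11.82
position: [0.5207, -0.0129, 0.0479]
tool_rot: [-0.158, 0.987, -0.002, 0.002]
ft_force: [-1.7, 0.0, 6.1]
time: 12.08
position: [0.5207, -0.0129, 0.0474]
tool_rot: [-0.159, 0.987, -0.002, 0.002]
ft_force: [-2.3, 0.2, 6.5]
grip_width: 0.0496
t 12.075 p [ 0.5207 -0.0129  0.0474] x [-0.95  -0.313 -0.004] y [-0.313  0.95  -0.004] z [ 0.005 -0.003 -1.   ] F [-2.3  0.2  6.5] M [0.12 0.32 0.03] w 0.0496
turn units [-0.05  0.04 -0.01] shift units [0.03 0.01 0.23] after-turn [0.03 0.01 0.23]
```

```bash
python3 -m crank '-.03 .03 0 0.02 0 .05 1;0 0 0 0 0 .05 1'|head -4;python3 -m crank '0 0 0 0.01 0 .05 1;0 0 0 0.01 0 .05 1'|head -4;python3 -m crank '0 0 0 0.01 0 .05 1;0 0 0 0.01 0 .05 1'; python3 go.py .5195 -.0128 .0383 108.3
```

```text
time: 12.32
position: [0.5207, -0.0131, 0.0455]
tool_rot: [-0.159, 0.987, -0.001, 0.002]
ft_force: [-1.9, -0.1, 5.5]
time: 12.58
position: [0.5206, -0.0134, 0.0435]
tool_rot: [-0.159, 0.987, -0.002, 0.003]
ft_force: [-0.8, 0.8, 5.8]
time: 12.82
position: [0.5206, -0.0135, 0.041]
tool_rot: [-0.159, 0.987, -0.002, 0.004]
ft_force: [-0.1, 0.7, -3.4]
grip_width: 0.0495
t 12.825 p [ 0.5206 -0.0135  0.041 ] x [-0.95  -0.313 -0.008] y [-0.313  0.95  -0.005] z [ 0.009 -0.002 -1.   ] F [-0.1  0.7 -3.4] M [0.04 0.01 0.05] w 0.0495
turn units [-0.06  0.09 -0.01] shift units [0.02 0.02 0.07] after-turn [0.02 0.02 0.07]
```

```bash
python3 -m crank '-.05 .09 0 0 0 .02 1;0 0 0 0 0 .02 1'|head -4;python3 -m crank '0 0 0 0 0 .02 1;0 0 0 0 0 .02 1'; python3 go.py .5195 -.0128 .0383 108.3
```

```text
time: 13.08
position: [0.5204, -0.0135, 0.0389]
tool_rot: [-0.159, 0.987, -0.0, -0.001]
ft_force: [0.2, -0.9, -4.0]
time: 13.32
position: [0.5203, -0.0135, 0.0383]
tool_rot: [-0.159, 0.987, -0.0, -0.001]
ft_force: [-3.3, 0.3, 9.7]
grip_width: 0.05
t 13.325 p [ 0.5203 -0.0135  0.0383] x [-0.95  -0.313  0.001] y [-0.313  0.95  -0.   ] z [-0.001 -0.001 -1.   ] F [-3.3  0.3  9.7] M [0.22 0.25 0.01] w 0.05
turn units [-0.   -0.02 -0.01] shift units [ 0.01  0.02 -0.  ] after-turn [ 0.01  0.02 -0.  ]
```

```bash
python3 -m crank '0 0 0 0 0 .03 1;0 0 0 0 0 .03 1'|head -4; python3 -m crank '0 0 0 0 0 0 -.6;0 0 0 0 0 0 -.6;0 0 0 0 0 0 -.6;0 0 0 0 0 0 -.6'; python3 go.py .5195 -.0128 .0383 108.3
```

```text
time: 13.58
position: [0.5203, -0.0135, 0.0383]
tool_rot: [-0.159, 0.987, -0.0, -0.0]
ft_force: [-2.9, 0.3, 8.9]
time: 14.08
position: [0.5216, -0.014, 0.0388]
tool_rot: [-0.159, 0.987, -0.001, 0.001]
ft_force: [0.7, -0.3, 0.6]
grip_width: 0.0688
t 14.075 p [ 0.5216 -0.014   0.0388] x [-0.95  -0.313 -0.002] y [-0.313  0.95  -0.002] z [ 0.003 -0.002 -1.   ] F [ 0.7 -0.3  0.6] M [ 0.04 -0.01  0.03] w 0.0688
turn units [-0.03  0.02 -0.01] shift units [0.04 0.04 0.01] after-turn [0.04 0.04 0.01]
```

```bash
python3 -m crank '0 0 0 0 0 -.9 -.6;0 0 0 0 0 -.9 -.6;0 0 0 0 0 -.7 -.6;0 0 0 0 0 0 -.6'|head -2; python3 - <<'E'
from h import *
st()
p=shot('scene'); 
q=px(p,[.518,-.013,.06]).astype(int)
im=p['img'][:,:,::-1][q[1]-50:q[1]+50,q[0]-55:q[0]+55]; a=cv2.resize(im,None,fx=4,fy=4,interpolation=cv2.INTER_CUBIC)
p=shot('wrist','w4.png')
for n in ('bush','block','recess'):
    for b in spotter.boxes_of(n,p)[:2]: print(n,round(b['score'],2),np.round(w(p,b['at']),4),np.round(px(p,w(p,b['at'])),0))
b=cv2.resize(p['img'][120:320,200:360,::-1],None,fx=2,fy=2); cv2.imwrite('pics/s2.png',np.hstack([a,b]))
E
```

```text
time: 14.58
position: [0.521, -0.0138, 0.1402]
t 14.575 p [ 0.521  -0.0138  0.1402] x [-0.95  -0.313  0.   ] y [-0.313  0.95  -0.001] z [-0.    -0.001 -1.   ] F [ 1.6  0.7 -0.4] M [0.06 0.05 0.05] w 0.0697
bush 0.63 [ 0.5201 -0.0179  0.0738] [276. 216.]
block 0.87 [ 0.5161 -0.0136  0.0683] [283. 211.]
recess 0.8 [ 0.514  -0.0152  0.0637] [282. 207.]
recess 0.42 [ 0.5235 -0.2485  0.0022] [ 53. 128.]
```

View pics/s2.png

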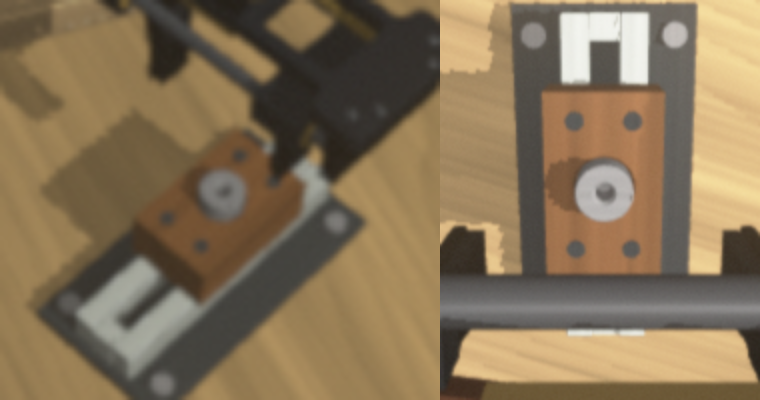

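The block sits flat on the rail with the bush standing proud, at wrist pixel (282,216).

```bash
python3 - <<'E'
from h import *
p=shot('wrist'); o,r=st()
X=ray(p,282.5,216,.073); print(X, r.T@(X-o['position']))
E
python3 go.py .5196 -.0135 .0640 108.3
```

```text
t 14.875 p [ 0.5187 -0.0133  0.1371] x [-0.95  -0.313  0.007] y [-0.313  0.95   0.003] z [-0.007  0.001 -1.   ] F [-0.2 -0.8 -0.1] M [ 0.04  0.03 -0.01] w 0.0698
[ 0.51633391 -0.01290246  0.073     ] [0.00165485 0.0009349  0.06414236]
t 14.875 p [ 0.5187 -0.0133  0.1371] x [-0.95  -0.313  0.007] y [-0.313  0.95   0.003] z [-0.007  0.001 -1.   ] F [-0.2 -0.8 -0.1] M [ 0.04  0.03 -0.01] w 0.0698
turn units [ 0.04 -0.08 -0.01] shift units [-0.03 -0.02  1.83] after-turn [-0.02 -0.01  1.83]
```

```bash
python3 -m crank '.04 -.08 0 0 0 .6 -.4;0 0 0 0 0 .6 -.4;0 0 0 0 0 .35 -.4;0 0 0 0 0 .1 -.4;0 0 0 0 0 0 -.4'|head -2;python3 go.py .5187 -.0133 .0640 108.3
```

```text
time: 15.5
position: [0.5179, -0.0132, 0.0669]
t 15.5 p [ 0.5179 -0.0132  0.0669] x [-0.95  -0.313  0.003] y [-0.313  0.95   0.001] z [-0.003  0.    -1.   ] F [ 0.2 -0.1  0.1] M [ 0.   -0.03  0.02] w 0.0613
turn units [ 0.02 -0.03 -0.01] shift units [-0.02 -0.01  0.07] after-turn [-0.02 -0.01  0.07]
```

```bash
python3 -m crank '.02 -.03 0 -.02 -.01 .06 -.4;0 0 0 0 0 .0 -.2'|head -2;python3 go.py .5187 -.0133 .0640 108.3; python3 -m crank '0 0 0 0 0 0 1;0 0 0 0 0 0 1;0 0 0 0 0 0 1;0 0 0 0 0 0 1;0 0 0 0 0 0 1' 15; python3 go.py .5187 -.0133 .0640 108.3
```

```text
time: 15.75
position: [0.5197, -0.0135, 0.0653]
t 15.75 p [ 0.5197 -0.0135  0.0653] x [-0.95  -0.313 -0.002] y [-0.313  0.95  -0.002] z [ 0.003 -0.001 -1.   ] F [-0.3  0.5  0.2] M [0.09 0.05 0.03] w 0.0566
turn units [-0.02  0.02 -0.01] shift units [0.02 0.01 0.03] after-turn [0.02 0.01 0.03]
time: 16.38
position: [0.5203, -0.0137, 0.0664]
tool_rot: [-0.159, 0.987, -0.001, 0.002]
ft_force: [-0.4, -0.3, -0.1]
grip_width: 0.0228
t 16.375 p [ 0.5203 -0.0137  0.0664] x [-0.95  -0.313 -0.004] y [-0.313  0.95  -0.003] z [ 0.005 -0.001 -1.   ] F [-0.4 -0.3 -0.1] M [ 0.01  0.01 -0.  ] w 0.0228
turn units [-0.03  0.05 -0.01] shift units [0.04 0.02 0.06] after-turn [0.04 0.02 0.06]
```

```bash
python3 - <<'E'
from h import *
st()
p=shot('wrist'); b=cv2.resize(p['img'][180:330,180:380,::-1],None,fx=3.5,fy=3.5,interpolation=cv2.INTER_CUBIC); cv2.imwrite('pics/w5.png',b); st()
E
```

```text
t 16.375 p [ 0.5203 -0.0137  0.0664] x [-0.95  -0.313 -0.004] y [-0.313  0.95  -0.003] z [ 0.005 -0.001 -1.   ] F [-0.4 -0.3 -0.1] M [ 0.01  0.01 -0.  ] w 0.0228
t 16.425 p [ 0.5203 -0.0136  0.0664] x [-0.95  -0.313 -0.004] y [-0.313  0.95  -0.003] z [ 0.005 -0.001 -1.   ] F [0.3 0.3 0.1] M [0.07 0.03 0.05] w 0.0231
```

View pics/w5.png

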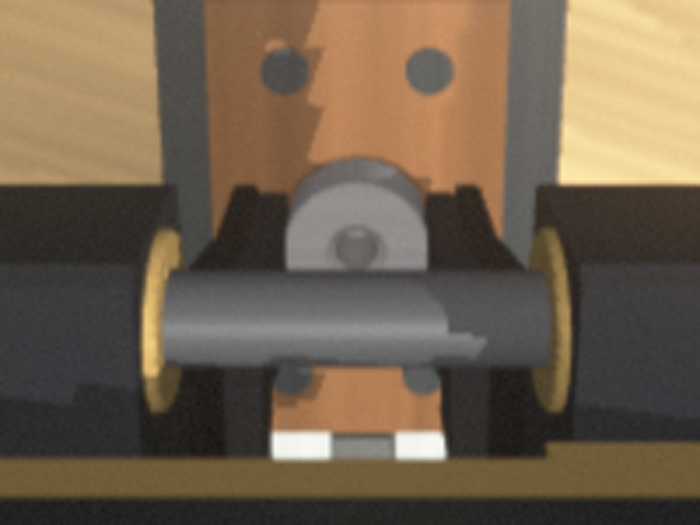

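Fingers hold the bush but only over about 6 mm. I'll regrip slightly lower.

```bash
python3 -m crank '-.03 .05 0 .01 0 0 .15;0 0 0 0 0 0.03 .15;0 0 0 0 0 0.03 .15'|head -2;python3 go.py .5187 -.0133 .0635 108.3
```

```text
time: 16.8
position: [0.52, -0.0138, 0.0638]
t 16.8 p [ 0.52   -0.0138  0.0638] x [-0.95  -0.313  0.001] y [-0.313  0.95  -0.   ] z [-0.001 -0.    -1.   ] F [-0.  -0.4 -0.5] M [0.08 0.03 0.08] w 0.036
turn units [-0.   -0.01 -0.01] shift units [0.03 0.02 0.01] after-turn [0.03 0.02 0.01]
```

```bash
python3 -m crank '0 0 0 0.02 0.01 0.01 1;0 0 0 0 0 0.02 1;0 0 0 0 0 0.01 1;0 0 0 0 0 0 1' 20; python3 go.py .5187 -.0133 .0635 108.3
```

```text
time: 17.3
position: [0.519, -0.0137, 0.0625]
tool_rot: [-0.159, 0.987, -0.0, -0.0]
ft_force: [-0.2, -0.6, 0.4]
grip_width: 0.0231
t 17.3 p [ 0.519  -0.0137  0.0625] x [-0.95  -0.313  0.001] y [-0.313  0.95  -0.   ] z [-0.001 -0.    -1.   ] F [-0.2 -0.6  0.4] M [ 0.01 -0.02  0.02] w 0.0231
turn units [-0.   -0.01 -0.01] shift units [ 0.    0.01 -0.03] after-turn [ 0.    0.01 -0.03]
```

```bash
python3 -m crank '0 0 0 0 0 -.1 1;0 0 0 0 0 -.15 1;0 0 0 0 0 -.2 1' ; python3 -m crank '0 0 0 0 0 -.7 1;0 0 0 0 0 -.7 1;0 0 0 0 0 0 1'; python3 - <<'E'
from h import *
st()
p=shot('wrist'); b=cv2.resize(p['img'][80:330,30:380,::-1],None,fx=2.2,fy=2.2,interpolation=cv2.INTER_CUBIC); cv2.imwrite('pics/w6.png',b); 
E
python3 go.py .5295 -.252 .12 85
```

```text
time: 17.68
position: [0.5184, -0.0135, 0.0807]
tool_rot: [-0.159, 0.987, 0.0, -0.001]
ft_force: [0.1, 0.0, -1.3]
grip_width: 0.0231
time: 18.05
position: [0.5189, -0.0136, 0.1396]
tool_rot: [-0.159, 0.987, -0.0, -0.0]
ft_force: [0.8, 0.7, -0.9]
grip_width: 0.0229
t 18.05 p [ 0.5189 -0.0136  0.1396] x [-0.95  -0.313  0.001] y [-0.313  0.95  -0.   ] z [-0.001 -0.    -1.   ] F [ 0.8  0.7 -0.9] M [ 0.02 -0.03  0.02] w 0.0229
t 18.1 p [ 0.518  -0.0134  0.1385] x [-0.95  -0.313  0.003] y [-0.313  0.95   0.001] z [-0.003  0.    -1.   ] F [-0.8  0.1 -0.7] M [ 0.07 -0.02 -0.  ] w 0.023
turn units [ 0.01 -0.04  4.65] shift units [ 1.59 -5.76  0.46] after-turn [-0.81 -5.92  0.46]
```

View pics/w6.png

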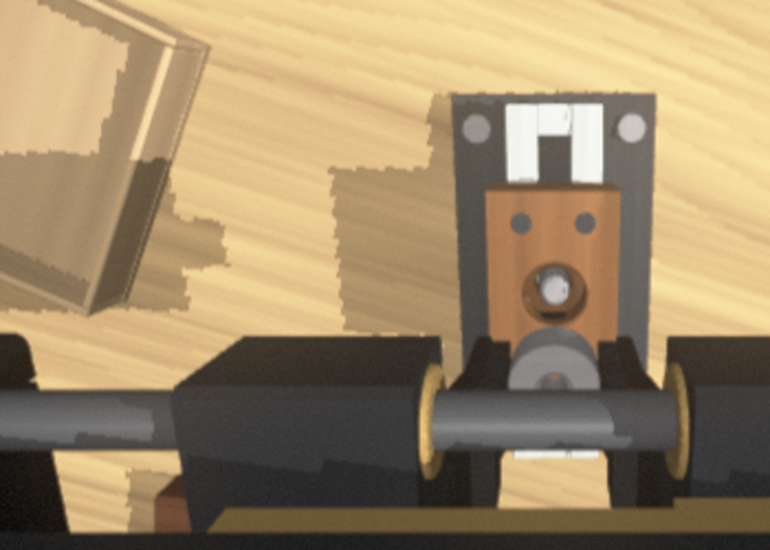

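```bash
python3 -m crank '0 -.04 0 .27 -.95 0 1;0 0 0 .27 -.95 0 1;0 0 0 .27 -.95 0 1;0 0 0 .27 -.95 0 1;0 0 0 .27 -.95 0 1'|head -2;python3 go.py .5295 -.252 .06 108.3
```

```text
time: 18.73
position: [0.5226, -0.2112, 0.132]
t 18.725 p [ 0.5226 -0.2112  0.132 ] x [-0.948 -0.319  0.007] y [-0.319  0.948  0.01 ] z [-0.01   0.008 -1.   ] F [ 1.   0.5 -0.9] M [ 0.07 -0.   -0.01] w 0.0229
turn units [ 0.12 -0.08  0.06] shift units [ 0.15 -1.04  1.79] after-turn [ 0.16 -1.02  1.8 ]
```

```bash
python3 -m crank '.12 -.08 .06 .1 -.5 0 1;0 0 0 .05 -.4 .2 1;0 0 0 0 0 .5 1;0 0 0 0 0 .4 1;0 0 0 0 0 0 1'|head -2;python3 go.py .5295 -.252 .0105 108.3; python3 - <<'E'
from h import *
p=shot('top'); im=p['img'][150:300,290:480,::-1]; cv2.imwrite('pics/t7.png',cv2.resize(im,None,fx=4,fy=4,interpolation=cv2.INTER_CUBIC))
E
```

```text
time: 19.35
position: [0.5267, -0.2478, 0.082]
t 19.35 p [ 0.5267 -0.2478  0.082 ] x [-0.95  -0.311  0.003] y [-0.311  0.95   0.006] z [-0.005  0.004 -1.   ] F [-0.8  0.8 -0. ] M [ 0.03  0.   -0.01] w 0.0232
turn units [ 0.06 -0.04 -0.03] shift units [-0.04 -0.13  1.79] after-turn [-0.03 -0.12  1.79]
```

View pics/t7.png

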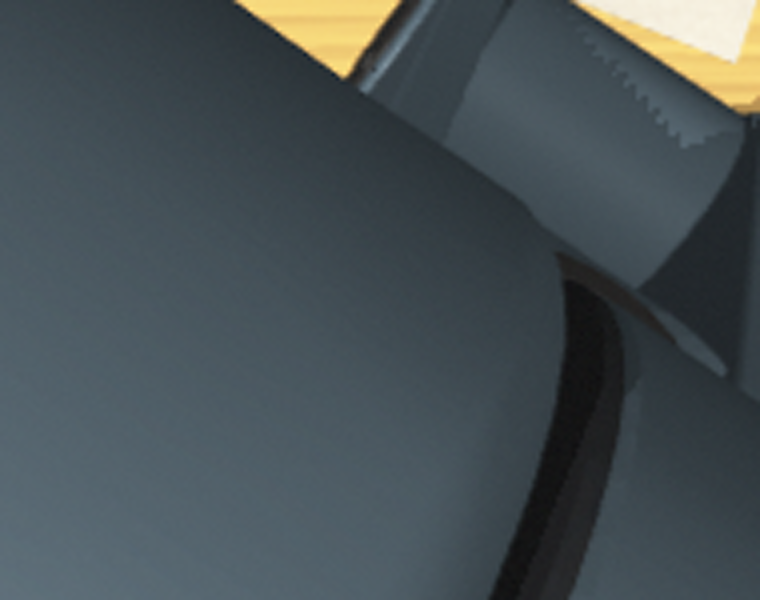

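The arm blocks the top camera. The tray centre is known to about 2 mm and there is 25 mm or more of finger room, so I'll lower the bush.

```bash
python3 -m crank '.06 -.04 -.03 -.04 -.12 .5 1;0 0 0 0 0 .5 1;0 0 0 0 0 .3 1;0 0 0 0 0 .15 1;0 0 0 0 0 0 1';python3 go.py .5295 -.252 .0095 108.3; python3 - <<'E'
from h import *
p=shot('wrist','w8.png')
E
```

```text
time: 20.02
position: [0.5333, -0.252, 0.0261]
tool_rot: [-0.161, 0.987, -0.003, 0.003]
ft_force: [-0.8, -0.6, 0.2]
grip_width: 0.0229
t 20.025 p [ 0.5333 -0.252   0.0261] x [-0.948 -0.317 -0.005] y [-0.317  0.948 -0.006] z [ 0.007 -0.004 -1.   ] F [-0.8 -0.6  0.2] M [ 0.06  0.01 -0.04] w 0.0229
turn units [-0.07  0.06  0.04] shift units [0.09 0.03 0.42] after-turn [0.09 0.03 0.42]
```

View pics/w8.png

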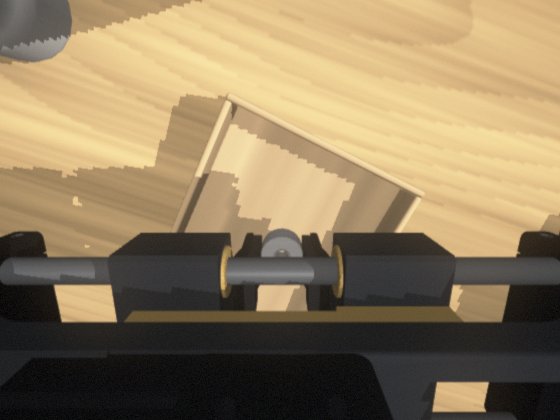

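The bush is at (282,243), well inside the tray, with both fingers clear of the walls. I'll set it down slowly.

```bash
python3 -m crank '-.07 .06 0 .05 0 .15 1;0 0 0 0 0 .1 1;0 0 0 0 0 .05 1;0 0 0 0 0 0 1'; python3 go.py .5295 -.252 .0095 108.3
```

```text
time: 20.58
position: [0.5322, -0.2535, 0.0149]
tool_rot: [-0.16, 0.987, -0.001, 0.001]
ft_force: [-0.0, -0.3, -0.7]
grip_width: 0.0229
t 20.575 p [ 0.5322 -0.2535  0.0149] x [-0.949 -0.317 -0.001] y [-0.317  0.949 -0.002] z [ 0.002 -0.002 -1.   ] F [-0.  -0.3 -0.7] M [0.09 0.04 0.02] w 0.0229
turn units [-0.03  0.02  0.03] shift units [0.05 0.06 0.14] after-turn [0.05 0.06 0.14]
```

```bash
python3 -m crank '-.03 .02 0 0 0 .03 1;0 0 0 0 0 .03 1;0 0 0 0 0 .03 1'; python3 -m crank '0 0 0 0 0 .02 1;0 0 0 0 0 .02 1';python3 -m crank '0 0 0 0 0 .02 1;0 0 0 0 0 .02 1'; 
```

```text
time: 20.95
position: [0.5325, -0.2536, 0.0113]
tool_rot: [-0.16, 0.987, 0.0, -0.0]
ft_force: [1.2, 0.8, 0.1]
grip_width: 0.0231
time: 21.2
position: [0.5324, -0.2536, 0.0096]
tool_rot: [-0.16, 0.987, 0.0, -0.0]
ft_force: [-0.2, 0.8, -0.2]
grip_width: 0.0232
time: 21.45
position: [0.5325, -0.2535, 0.0094]
tool_rot: [-0.161, 0.987, -0.0, -0.0]
ft_force: [-2.9, 1.5, 7.1]
grip_width: 0.0235
```

Contact with the tray floor came at the expected height (0.0095). I'll release and lift straight up.

```bash
python3 -m crank '0 0 0 0 0 0 .1;0 0 0 0 0 0 .1;0 0 0 0 0 0 .1;0 0 0 0 0 0 .1'; python3 -m crank '0 0 0 0 0 -.3 .1;0 0 0 0 0 -.7 .1;0 0 0 0 0 -.9 .1;0 0 0 0 0 -.9 .1;0 0 0 0 0 -.5 .1'; python3 -m crank '0 0 0 1 0 -.5 .1;0 0 0 1 0 -.5 .1;0 0 0 .5 0 -.5 .1;0 0 0 0 0 0 .1'
python3 - <<'E'
from h import *
st()
p=shot('wrist','w9.png'); p=shot('scene','s9.png')
for n in ('bush','block','glue','offcut','driver'):
    for b in spotter.boxes_of(n,p)[:2]: print(n,round(b['score'],2),np.round(w(p,b['at']),4),np.round(px(p,w(p,b['at'])),0))
p=shot('top','t9.png')
E
```

```text
time: 21.95
position: [0.5327, -0.2538, 0.0095]
tool_rot: [-0.161, 0.987, -0.0, 0.0]
ft_force: [-0.2, 0.0, 0.2]
grip_width: 0.0386
time: 22.58
position: [0.5318, -0.2531, 0.146]
tool_rot: [-0.16, 0.987, 0.001, -0.001]
ft_force: [-0.3, -0.4, 0.1]
grip_width: 0.039
time: 23.08
position: [0.4362, -0.2864, 0.2132]
tool_rot: [-0.161, 0.987, -0.003, 0.002]
ft_force: [0.3, -0.6, 0.8]
grip_width: 0.0389
t 23.075 p [ 0.4362 -0.2864  0.2132] x [-0.948 -0.318 -0.003] y [-0.318  0.948 -0.007] z [ 0.005 -0.006 -1.   ] F [ 0.3 -0.6  0.8] M [ 0.05 -0.02  0.01] w 0.0389
block 0.74 [ 0.5217 -0.0044  0.0611] [308. 231.]
block 0.71 [ 0.5306 -0.2632  0.0052] [252. 166.]
glue 0.83 [ 0.4628 -0.4114  0.0434] [251. 109.]
offcut 0.84 [ 0.6996 -0.0754  0.0209] [218. 248.]
driver 0.93 [0.726  0.1846 0.0231] [259. 365.]
```

View pics/w9.png

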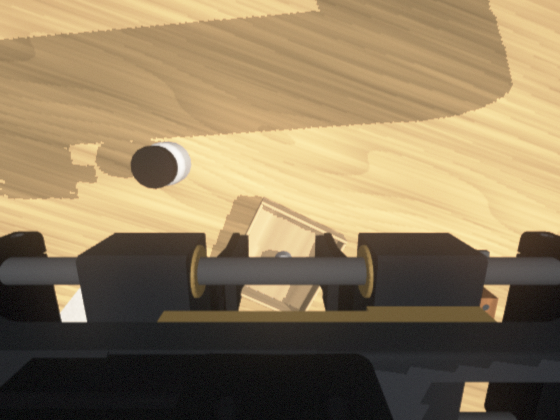

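View pics/s9.png

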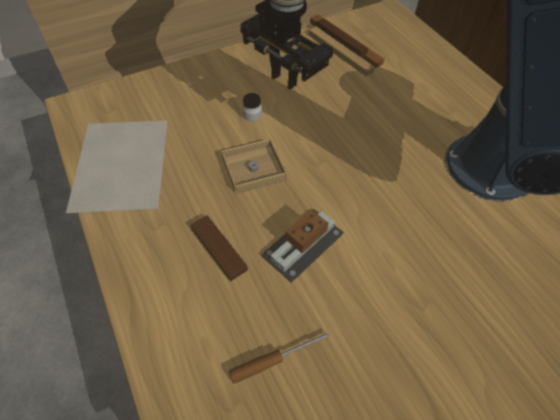

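The scene view shows the bush in the tray at (253,166) and the block on the rail at (308,230). The glue jar, offcut and screwdriver haven't moved. I'll zoom in to confirm the bush is upright and the block is flat.

```bash
python3 - <<'E'
from h import *
im=cv2.imread('pics/s9.png'); a=cv2.resize(im[130:200,215:295],None,fx=5,fy=5,interpolation=cv2.INTER_CUBIC);b=cv2.resize(im[200:285,258:348],None,fx=4.2,fy=4.118,interpolation=cv2.INTER_CUBIC)
cv2.imwrite('pics/z9.png',np.hstack([a,b[:350]]))
E
```

```text
(no output)
```

View pics/z9.png

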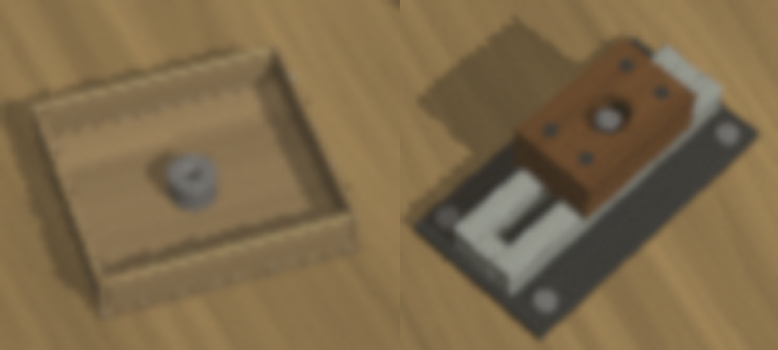

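```bash
python3 - <<'E'
from h import *
print(robot.hand_in()); st()
E
```

```text
the job is handed in; nothing more can be done
None
the job is handed in; nothing more can be done
```

The job is done and was handed in at about 23 s. I held the block level and the pin found its hole on the first try. Pushing the bush free took about 10 N, and I pressed with about 14 N to seat the block on the rail. I then regripped the bush slightly lower, lifted it out and stood it in the tray.

- **Block and bush:** the last pictures show the block flat on the rail with the pin visible in its empty recess. The bush is upright near the middle of the tray, and the gripper is clear of everything.
- **Bystanders:** the glue jar, offcut and screwdriver are where they started, within about 6 mm, close to the detector's accuracy.
- **Checks that disagreed:**
    - The top and wrist cameras differed by 2–3 mm on position, so I averaged them.
    - The grip width read 23 mm on the 24 mm bush.
    - In the last scene picture, the detector did not find the bush and called the tray "block". I judged the bush from the picture itself.
    - The arm hid the tray from the top camera while I lowered the bush. I used the wrist view instead.

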